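Tap the T-nut blanks

TASK

Put every T-nut blank on the bench, neck up, into the carrier's pockets (any pocket) and slide the loaded carrier by its handle fully home under the tapping head. Then cut the threads with the crank: from its start half a turn forward (clockwise from above), a quarter turn back, half forward, a quarter back and so on until it meets its bottom stop at one and a quarter turns; then wind the taps all the way back up and draw the carrier, with its blanks still in the pockets, back out until it is completely clear of the stand's head, resting on the bed. Never turn the crank while the carrier is not home, and leave the solder spool, the marker and the tape alone.

Things in the scene. Friction and masses are not known exactly. Their poses are not given: they have to be found in the camera images.
- stand: grey hand tapping stand, fixed: a bed 16 mm high (x +-58 mm, y -395 to +103 mm) and over it a head (z 126 to 158 mm, y +-80, x -58 to +46 mm) on a back plate at its +x side, over three taps in a row along y, 52 mm apart. Origin on the bench under the middle tap. With the crank at 0 the tap tips are 40 mm above the bed; they sink 16 mm per crank turn
- nest (a point): where the carrier's origin lies when fully home (axes then as the stand's). The carrier slides on the bed, 16 mm above the bench, in the stand's +y between guide rails 12 mm high, 84 mm apart, whose flared mouths reach out to y = -125 mm, until it meets the end stop
- crank (a joint): angle of the crank on top of the head, rad: 0 = start, taps fully up, arm pointing to the stand's -x; grows as it turns clockwise from above (forward); bottom stop at 7.87 (one and a quarter turns). It stays where it is left and takes about 3 N at the knob
- knob_mid (a point): middle of the crank's upright round black knob, 21 mm thick, 40 mm tall, 48 mm from the crank's axis. Its foot is 16 mm above the head's top. The knob spins freely on the crank, so the hand need not turn; its height is constant
- crank_axis (a point): point on the crank's vertical axis at the height of the knob's middle
- carrier: loose aluminium carrier, 0.6 kg, lying on the bed: block 80 mm (x) by 166 mm (y), 14 mm high, with three pockets 64 x 42 mm along y, floor 6 mm up, each for one blank with its length along x. Origin under the block's centre; +y leads into the stand; a 40 mm wide tongue with the handle reaches to y = -159 mm
- carrier_handle (a point): grip point on the carrier's upright steel handle fin, 14 mm thick in the carrier's x, 30 mm long in y; the point is 75 mm above the bed, 20 mm below the fin's top, at carrier y = -140 mm
- pocket0 (a point): where the centre of a blank seated in the handle-side pocket of the carrier lies (18 mm above the carrier's underside); axes as the carrier's; a blank's x lies along its x, either way round. Any blank may go in any pocket
- pocket1 (a point): where the centre of a blank seated in the middle pocket of the carrier lies (18 mm above the carrier's underside); axes as the carrier's; a blank's x lies along its x, either way round. Any blank may go in any pocket
- pocket2 (a point): where the centre of a blank seated in the leading pocket of the carrier lies (18 mm above the carrier's underside); axes as the carrier's; a blank's x lies along its x, either way round. Any blank may go in any pocket
- blank1_mid (a point): drilled steel T-slot nut blank, 24 mm tall, 0.22 kg: base 60 x 38 mm, 10 mm thick, on it a neck 60 x 24 mm, 14 mm high; 14 mm hole down the middle. The point is its centre, 12 mm above the underside; x along the 60 mm length, y across the neck (grip the neck across y, fingertips above the base), z up out of the neck. May be absent
- blank2_mid (a point): drilled steel T-slot nut blank, 24 mm tall, 0.22 kg: base 60 x 38 mm, 10 mm thick, on it a neck 60 x 24 mm, 14 mm high; 14 mm hole down the middle. The point is its centre, 12 mm above the underside; x along the 60 mm length, y across the neck (grip the neck across y, fingertips above the base), z up out of the neck. May be absent
- blank3_mid (a point): drilled steel T-slot nut blank, 24 mm tall, 0.22 kg: base 60 x 38 mm, 10 mm thick, on it a neck 60 x 24 mm, 14 mm high; 14 mm hole down the middle. The point is its centre, 12 mm above the underside; x along the 60 mm length, y across the neck (grip the neck across y, fingertips above the base), z up out of the neck. May be absent
- spool: bystander: spool of solder wire, 50 mm across, 26 mm tall; origin under its centre
- marker: bystander: marker pen, 128 mm long, 12 mm thick, lying flat; origin under its centre, length along y
- tape: bystander: roll of black tape, 66 mm across, 18 mm tall; origin under its centre

How it is judged (in metres and radians):
On the way, in this order (a step that is already met when the one before it is completed fails the run):
1. every blank neck up in a pocket and the carrier fully home, crank still at its start ((distance between blank1_mid and pocket0 below 0.008 m or distance between blank1_mid and pocket1 below 0.008 m or distance between blank1_mid and pocket2 below 0.008 m) and angle between each of blank1_mid, blank2_mid, blank3_mid's own z axis and vertical below 0.15 rad and (distance between blank2_mid and pocket0 below 0.008 m or distance between blank2_mid and pocket1 below 0.008 m or distance between blank2_mid and pocket2 below 0.008 m) and (distance between blank3_mid and pocket0 below 0.008 m or distance between blank3_mid and pocket1 below 0.008 m or distance between blank3_mid and pocket2 below 0.008 m) and horizontal distance between carrier and stand below 0.006 m and angle between the y axis of carrier and the y axis of stand, either way round below 0.06 rad and value of joint crank below 0.35 rad), for 0.2 s.
2. half a turn forward (about 180 deg) (value of joint crank between 2.53073 and 3.83972 rad and horizontal distance between carrier and stand below 0.006 m and angle between the y axis of carrier and the y axis of stand, either way round below 0.06 rad), for 0.1 s.
3. a quarter back (about 90 deg) (value of joint crank between 0.959931 and 2.18166 rad and horizontal distance between carrier and stand below 0.006 m and angle between the y axis of carrier and the y axis of stand, either way round below 0.06 rad), for 0.1 s.
4. half a turn forward (about 270 deg) (value of joint crank between 4.10152 and 5.41052 rad and horizontal distance between carrier and stand below 0.006 m and angle between the y axis of carrier and the y axis of stand, either way round below 0.06 rad), for 0.1 s.
5. a quarter back (about 180 deg) (value of joint crank between 2.53073 and 3.75246 rad and horizontal distance between carrier and stand below 0.006 m and angle between the y axis of carrier and the y axis of stand, either way round below 0.06 rad), for 0.1 s.
6. half a turn forward (about 360 deg) (value of joint crank between 5.67232 and 6.98132 rad and horizontal distance between carrier and stand below 0.006 m and angle between the y axis of carrier and the y axis of stand, either way round below 0.06 rad), for 0.1 s.
7. a quarter back (about 270 deg) (value of joint crank between 4.10152 and 5.32325 rad and horizontal distance between carrier and stand below 0.006 m and angle between the y axis of carrier and the y axis of stand, either way round below 0.06 rad), for 0.1 s.
8. half a turn forward to the bottom stop (450 deg), with every blank in its pocket (value of joint crank above 7.53982 rad and horizontal distance between carrier and stand below 0.006 m and angle between the y axis of carrier and the y axis of stand, either way round below 0.06 rad and (distance between blank1_mid and pocket0 below 0.008 m or distance between blank1_mid and pocket1 below 0.008 m or distance between blank1_mid and pocket2 below 0.008 m) and angle between each of blank1_mid, blank2_mid, blank3_mid's own z axis and vertical below 0.15 rad and (distance between blank2_mid and pocket0 below 0.008 m or distance between blank2_mid and pocket1 below 0.008 m or distance between blank2_mid and pocket2 below 0.008 m) and (distance between blank3_mid and pocket0 below 0.008 m or distance between blank3_mid and pocket1 below 0.008 m or distance between blank3_mid and pocket2 below 0.008 m)), for 0.2 s.
9. taps wound all the way back up (value of joint crank below 0.3 rad and horizontal distance between carrier and stand below 0.006 m and angle between the y axis of carrier and the y axis of stand, either way round below 0.06 rad), for 0.2 s.
At the end, for the whole second after the job is handed in: each blank present sits in a pocket of the carrier (centre within 8 mm, upright within 0.15 rad); the carrier lies flat on the bed of the stand, drawn at least 155 mm out of its home place, at rest; the crank is back within 0.35 rad of its start ((distance between blank1_mid and pocket0 below 0.008 m or distance between blank1_mid and pocket1 below 0.008 m or distance between blank1_mid and pocket2 below 0.008 m) and angle between each of blank1_mid, blank2_mid, blank3_mid's own z axis and vertical below 0.15 rad and (distance between blank2_mid and pocket0 below 0.008 m or distance between blank2_mid and pocket1 below 0.008 m or distance between blank2_mid and pocket2 below 0.008 m) and (distance between blank3_mid and pocket0 below 0.008 m or distance between blank3_mid and pocket1 below 0.008 m or distance between blank3_mid and pocket2 below 0.008 m) and value of joint crank below 0.35 rad and y of carrier in the frame of stand below -0.155 m and z of carrier in the frame of nest between -0.006 and 0.006 m and angle between carrier's own z axis and vertical below 0.08 rad and linear speed of carrier below 0.02 m/s); the robot touches nothing.
It fails at once if the crank is turned more than 0.5 rad while the carrier is more than 15 mm from home (value of joint crank above 0.5 rad and horizontal distance between carrier and stand above 0.015 m).
It fails at once if a bystander (spool, marker, tape) is moved more than 40 mm (distance of any of spool, marker, tape from where it was at the start of the episode above 0.04 m).
Of blank1, blank2, blank3 only 1 to 3 are there at a start; the rules pass over those that are not, and their reading is None.
At some moment in a run one of blank1, blank2, blank3 may be knocked a few centimetres aside while the robot is not near it.
Once in a run the grip may slacken for a moment while it holds something.
It also fails if it takes over 210 s, if anything falls off the work surface, if the arm or the gripper's body presses on something with over 40 N, if the wrist force passes 120 N, or if a joint passes its speed limit or range.

ROBOT

A 6-joint arm with a two-finger parallel gripper is mounted at the origin on a cart in front of the work surface, level with it; the furniture and walls round the work are solid. World frame = base frame: x ahead of the robot, y to its left, z up, the work surface at z = 0. Lengths are in mm, angles in rad, forces in N, time in s.
With the tool pointing down it reaches from about 350 to 775 mm from the base axis. Payload 7.3 kg.
Tool frame: the origin (TCP) lies at the very end of the fingers, on their centre line; the grasp point (between the pads) lies 19 mm behind it (bot.grip_point_offset is the distance from the TCP to the grasp point, in mm); z points along the fingers, y is the line along which they close (so a half turn about z gives the same grasp; the last joint's range is limited). The gripper opens to 92 mm and grips with 3 to 60 N. Pads are 19 mm wide; open, the fingers measure 130 mm over their backs; the gripper's body (75 mm by 190 mm) begins 47 mm behind the grasp point.
Start: joints at [-1.39, 0.342, 1.524, -0, 1.275, -0.146], TCP at [168.555, -497.226, 226.741] pointing down, gripper open.
Joint ranges: [-2.53, 2.53], [-0.77, 2.02], [0.04, 2.7], [-1, 4.14], [0.28, 2.66], [-3.11, 3.11]. Speed limits (rad/s): [2.57, 2.57, 3.14, 3.14, 3.14, 3.14].

INTERFACE

Orientations are given as [roll, pitch, yaw] about the fixed x, y, z axes, in that order (R = Rz(yaw) Ry(pitch) Rx(roll)).
In Python, from plant import bot gives the robot as it stands. The module is installed in compiled form; this text tells all that it offers.
- The arm moves only by the shell command python3 -m jog 'ROWS' [OPENING]. ROWS is JSON, a list of rows, each a list of 6 numbers: the shift along the tool's x, y, z in mm, then the turn, a rotation vector about the tool's x, y, z in rad. In form: [[dx, dy, dz, rx, ry, rz], ...]. A call has 1 to 12 rows; each row shifts and turns the commanded pose from where the row before left it, along the tool's axes as they then stand; what a row does not reach is not made up. A row lasts 1/10 s, in which the tool goes at most 50 mm and 8.59 degrees, less where a joint would pass 70% of its speed; a pose out of reach is approached as far as the arm can. A call with a gripper value outside its range is refused whole. OPENING is the opening in per cent of the stroke, from 0 (shut) to 100 (fully open), set as the call begins (- or left out, the last holds). The fingers move at their own pace and stop on an object; the grip force is fixed at half the most. Time passes only in rows, so rows that do not move let the fingers close. It gives the time, the measured TCP pose, the force, the opening and the grip force at its end, in the units of the state.
- bot.get_obs(): the state, without advancing time (a new reading comes with each control period).
- bot.capture(name): name is "scene" or "top" or "wrist"; returns the picture (420x560x3 uint8, red, green, blue); there is no depth.
- bot.camera_model(name): a dict with "fx", "fy", "cx", "cy" (pixels), "dist_coeffs" ([k1, k2, p1, p2, k3] as OpenCV has them; the pictures are not rectified), "position" and "orientation" of the camera in the world; the wrist camera has in their place "T_tool_cam" (4x4, takes a point from camera to tool coordinates, whose origin is the TCP and whose axes are the flange's). Camera axes: x right, y down, z forward; pixel columns grow to the right and rows downward; lengths in mm; the calibration is good to about 2 mm. A picture is of the moment at which its call begins: read the wrist's pose just before it. camera_model takes no time and is no camera call.
- bot.close_job(): hands the job in; it is judged then, once.
Trained networks look in the newest picture that a camera, given by its name, has taken for a name from the list of things; names that differ only in an ending like _2 or _b are one class to them, and where a whole thing is asked for, a point or a joint stands for the part that bears it (a point fixed in the world has none). Each returns a list of dicts, best first, with "p" (0 to 1); they miss things now and then, are a little off and sometimes report something else, mostly with a low value. They report only what shows in the picture. A call takes as long as a camera call.
- bot.outline_of(target, camera): "mask" (420x560 bool, what is visible of it) and "pixel" ([column, row] in pixels, amid what is visible of it).
The state is a dict: "time": time; "joint_positions": joint angles; "dq": joint speeds; "tau": joint torques, N m; "tool_pos": TCP position; "tcp_rot": TCP orientation; "contact_force": force on the tool from outside, world axes, zero at the start; "moment": the same for the moment, N m; "grip_width": finger opening in mm; "finger_force": force on a finger pad.
Only numpy, scipy, OpenCV 4.12 (cv2) and the standard library are available. Lean on these libraries where they do the work, as an engineer would, in place of code of your own. Each camera call takes 0.05 s, during which the arm holds its last target. There are 200 camera calls.

## Working session

There is one attempt and no reset: what is moved stays moved. The work goes in short steps, Python scripts to look and compute and a shell command to move; the robot and the scene stay as the last step left them, time stands still between calls to the robot, and variables do not carry over. Pictures are saved under pics/ and viewed, at most 14 in all, crops included, and the job is handed in when it is done.

```bash
mkdir -p pics
cat > h.py <<'E'
import numpy as np, cv2
from plant import bot
from scipy.spatial.transform import Rotation as R
def cam(name):
    m=bot.camera_model(name)
    K=np.array([[m['fx'],0,m['cx']],[0,m['fy'],m['cy']],[0,0,1.]]);d=np.array(m['dist_coeffs'],float)
    if name=='wrist':
        o=bot.get_obs();T=np.eye(4);T[:3,:3]=R.from_euler('xyz',o['tcp_rot']).as_matrix();T[:3,3]=o['tool_pos']
        T=T@np.array(m['T_tool_cam']);return K,d,T[:3,:3],T[:3,3]
    q=np.array(m['orientation'],float)
    Rm=q if q.shape==(3,3) else (R.from_euler('xyz',q).as_matrix() if q.size==3 else R.from_quat(q).as_matrix())
    return K,d,Rm,np.array(m['position'],float)
def ray(c,px,z):
    K,d,Rm,t=c
    u=cv2.undistortPoints(np.array(px,float).reshape(-1,1,2),K,d).reshape(-1,2)
    v=np.c_[u,np.ones(len(u))]@Rm.T
    return t+v*((z-t[2])/v[:,2])[:,None]
def proj(c,P):
    K,d,Rm,t=c
    return cv2.projectPoints(((np.array(P,float).reshape(-1,3)-t)@Rm).reshape(-1,1,3),np.zeros(3),np.zeros(3),K,d)[0].reshape(-1,2)
def snap(name,fn=None):
    c=cam(name);im=bot.capture(name)
    if fn: cv2.imwrite('pics/'+fn,im[:,:,::-1])
    return c,im
E
python3 - <<'E'
from h import *
for n in('scene','top'):
    m=bot.camera_model(n);print(n,m['position'],m['orientation'],m['fx'])
    snap(n,n+'0.png')
print(bot.camera_model('wrist')['T_tool_cam'],bot.get_obs())
c=cam('top')
for t in['blank1_mid','carrier','carrier_handle','stand','crank','knob_mid','spool','marker','tape']:
    for d in bot.outline_of(t,'top')[:5]:
        m=d['mask'];r=cv2.minAreaRect(np.argwhere(m)[:,::-1].astype(np.float32)) if m.any() else None
        print(t,round(d['p'],2),np.round(d['pixel']),m.sum(),np.round(r[0]),np.round(r[1]),round(r[2]),np.round(ray(c,d['pixel'],0)[0]))
E
```

```text
scene [-169.21167764  455.00217022 1133.02230943] [-2.36611394  0.00249164 -2.24460853] 417.0865419651788
top [ 504.49676626 -138.5218713  1526.98541238] [-3.09963224  0.01232932 -1.55522749] 529.7521367398778
[[ 6.93352725e-04 -9.66831463e-01 -2.55414255e-01  6.90606805e+01]
 [ 9.99999709e-01  5.88896344e-04  4.85442791e-04 -6.81977017e-01]
 [-3.18928842e-04 -2.55414517e-01  9.66831590e-01 -1.57423252e+02]
 [ 0.00000000e+00  0.00000000e+00  0.00000000e+00  1.00000000e+00]] {'time': 0.1, 'joint_positions': array([-1.39001117e+00,  3.42642028e-01,  1.52488920e+00,  3.85092673e-06,
        1.27537426e+00, -1.46003273e-01]), 'dq': array([-5.49828794e-05, -3.09901043e-03, -2.43710805e-03,  4.21840491e-04,
        7.82189256e-04,  5.05326842e-04]), 'tau': array([ 1.85691286e-03, -4.32002950e+01, -2.44694710e+01,  7.19443965e-02,
        5.25439787e-02, -3.96324151e-05]), 'tool_pos': array([ 168.48538554, -496.87091162,  226.13143859]), 'tcp_rot': array([-3.14029432e+00, -1.94641681e-04,  3.26787178e-01]), 'contact_force': array([-0.13619783, -1.24112394, -0.50183056]), 'moment': array([ 0
[... 405 characters left out ...]
e 0.53 [346. 240.] 278 [347. 244.] [14. 21.] 13 [ 508. -299.    0.]
stand 0.61 [165. 232.] 5881 [188. 232.] [191.  46.] 2 [523. 223.   0.]
crank 0.66 [129. 242.] 240 [126. 240.] [11. 28.] 7 [491. 326.   0.]
crank 0.54 [241. 229.] 1984 [247. 231.] [85. 28.] 3 [536.   3.   0.]
spool 0.67 [323. 208.] 237 [321. 209.] [16. 16.] 90 [ 598. -232.    0.]
spool 0.26 [164. 234.] 6018 [188. 233.] [191.  46.] 2 [518. 224.   0.]
marker 0.74 [431. 238.] 177 [431. 238.] [42.  4.] 87 [ 519. -542.    0.]
tape 0.63 [323. 211.] 216 [322. 209.] [16. 16.] 63 [ 590. -233.    0.]
tape 0.62 [251. 186.] 49 [255. 187.] [21.  9.] 30 [659. -23.   0.]
tape 0.44 [408. 247.] 319 [407. 247.] [15. 22.] 27 [ 492. -478.    0.]
```

Run:
```python
import cv2
a=cv2.imread('pics/top0.png')[150:300,60:480];cv2.imwrite('pics/top0c.png',cv2.resize(a,None,fx=1.9,fy=1.9,interpolation=2))
```

```text
(no output)
```

View pics/top0c.png

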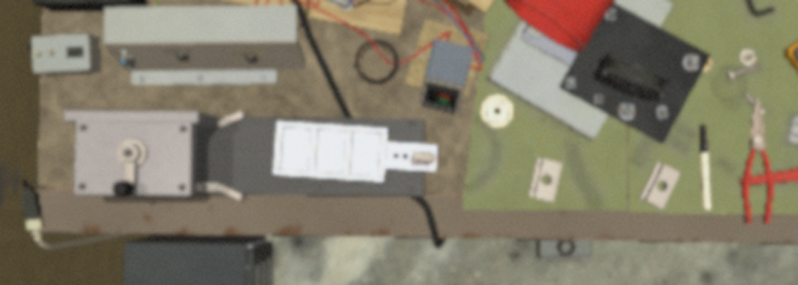

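View pics/scene0.png

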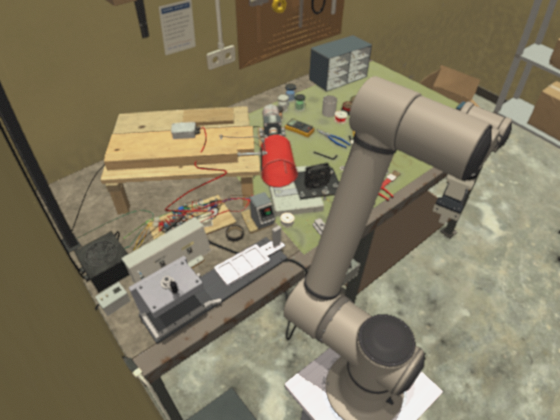

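Two blanks show on the mat in the top crop, at (546,180) and (661,185), i.e. full-picture pixels (347,245) and (408,247). The spool, marker and tape ring are nearby. The carrier lies on the bed with its handle towards −y, and the crank knob points towards −x.

```bash
cat >> h.py <<'E'
def to(p,yaw=None):
    "tool-frame shift to world point p (TCP), and yaw turn needed about tool z"
    o=bot.get_obs();M=R.from_euler('xyz',o['tcp_rot']).as_matrix()
    s=M.T@(np.array(p,float)-o['tool_pos']);y=np.arctan2(M[1,0],M[0,0])
    print('now',np.round(o['tool_pos'],1),'yaw',round(y,3),'shift',np.round(s,1),'rz',None if yaw is None else round(-(yaw-y),3),'q',np.round(o['joint_positions'],2))
E
python3 - <<'E'
from h import *
c=cam('top');bot.capture('top')
k=lambda x,y:(60+x/1.9,150+y/1.9)
print('blanks z24',np.round(ray(c,[k(546,180),k(661,185)],24)))
print('boss z180',ray(c,[k(129,152)],178).round(),'knob',ray(c,[k(123,188)],214).round())
print('bolts158',ray(c,[k(83,127),k(186,120),k(83,189),k(182,188)],158).round())
print('handle top z111',ray(c,[k(424,157)],111).round(),'carrier corners z30',ray(c,[k(276,121),k(388,127),k(384,182),k(273,175)],30).round())
print('bed corner',ray(c,[k(424,121),k(424,195)],16).round())
to((492,-310,200),1.57)
E
```

```text
blanks z24 [[ 494. -301.   24.]
 [ 490. -472.   24.]]
boss z180 [[524. 275. 178.]] knob [[477. 270. 214.]]
bolts158 [[558. 344. 158.]
 [569. 204. 158.]
 [473. 342. 158.]
 [477. 207. 158.]]
handle top z111 [[ 525. -120.  111.]] carrier corners z30 [[576. 102.  30.]
 [570. -65.  30.]
 [488. -60.  30.]
 [496. 105.  30.]]
bed corner [[ 580. -118.   16.]
 [ 469. -120.   16.]]
now [ 168.6 -497.2  226.7] yaw 0.327 shift [366.4 -73.5  26.7] rz -1.243 q [-1.39  0.34  1.52 -0.    1.28 -0.15]
```

```bash
python3 -m jog '[[20,-4,1,0,0,0],[38,-8,3,0,0,0],[42,-9,3,0,0,0],[42,-9,3,0,0,0],[42,-9,3,0,0,0],[42,-9,3,0,0,0],[42,-9,3,0,0,0],[42,-9,3,0,0,0],[38,-9,3,0,0,0],[20,-6,2,0,0,0.1],[0,0,0,0,0,0.15],[0,0,0,0,0,0.15]]' 100 && python3 -m jog '[[0,0,0,0,0,0.07],[0,0,0,0,0,0]]'
cat > b.py <<'E'
from h import *
import sys
# wrist look: blanks
c,im=snap('wrist',sys.argv[1])
for d in bot.outline_of('blank1_mid','wrist')[:3]:
    m=d['mask']
    pts=np.argwhere(m)[:,::-1].astype(float)
    for z in(0,10,24):
        r=cv2.minAreaRect(ray(c,pts,z)[:,:2].astype(np.float32))
        print(round(d['p'],2),d['pixel'].round() if hasattr(d['pixel'],'round') else d['pixel'],m.sum(),'z',z,np.round(r[0],1),np.round(r[1],1),round(r[2],1),'pix@z',ray(c,d['pixel'],z)[0].round(1))
to((0,0,0))
E
python3 b.py w1.png
```

```text
time: 1.8
tool_pos: [491.8, -301.5, 199.4]
tcp_rot: [-3.141, 0.0, -0.077]
contact_force: [0.5, -0.6, -0.4]
grip_width: 92.0
finger_force: 0.0
time: 2.0
tool_pos: [491.2, -302.3, 199.7]
tcp_rot: [3.142, 0.0, -0.143]
contact_force: [0.2, -0.0, -0.5]
grip_width: 91.8
finger_force: 0.0
0.93 [277.4, 179.9] 1797 z 0 [ 492.3 -300.5] [39.2 67.1] 77.6 pix@z [ 499.6 -300.7    0. ]
0.93 [277.4, 179.9] 1797 z 10 [ 494.2 -300.8] [38.1 65.3] 77.6 pix@z [ 501.3 -301.    10. ]
0.93 [277.4, 179.9] 1797 z 24 [ 496.8 -301.3] [36.6 62.6] 77.6 pix@z [ 503.6 -301.4   24. ]
now [ 491.1 -302.4  199.7] yaw -0.141 shift [-528.7 -230.3  199.7] rz None q [-0.68  0.46  1.42 -0.    1.26  1.03]
```

View pics/w1.png

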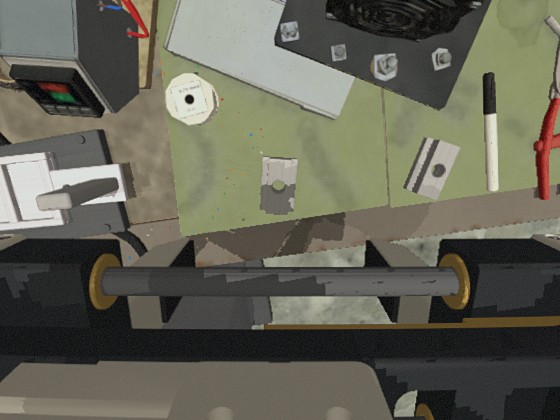

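The near blank is at (278,185) with its hole at (278,186), and the far one is at (433,168). The spool is at (190,100) and the marker at (490,130). I'll go lower for a close look to tell the neck.

```bash
python3 -m jog '[[-3,0,25,0,0,0.05],[0,0,30,0,0,0],[0,0,25,0,0,0],[0,0,10,0,0,0],[0,0,0,0,0,0]]' && python3 b.py w2.png; python3 -c "
import cv2;a=cv2.imread('pics/w2.png')[100:300,180:380];cv2.imwrite('pics/w2c.png',cv2.resize(a,None,fx=2.5,fy=2.5))"
```

```text
time: 2.6
tool_pos: [487.5, -301.6, 108.6]
tcp_rot: [-3.14, 0.002, -0.192]
contact_force: [-0.2, -0.4, -0.6]
grip_width: 91.8
finger_force: 0.0
0.85 [281.3, 195.4] 3386 z 0 [ 491.4 -300.1] [41.2 70. ] 77.9 pix@z [ 496.9 -304.4    0. ]
0.85 [281.3, 195.4] 3386 z 10 [ 493.8 -300.7] [39.7 67.4] 77.9 pix@z [ 499.1 -304.7   10. ]
0.85 [281.3, 195.4] 3386 z 24 [ 497.2 -301.4] [37.5 63.7] 77.9 pix@z [ 502.2 -305.2   24. ]
now [ 488.7 -302.5  110.7] yaw -0.193 shift [-537.7 -203.3  109.8] rz None q [-0.69  0.54  1.54 -0.    1.05  1.08]
```

View pics/w2c.png

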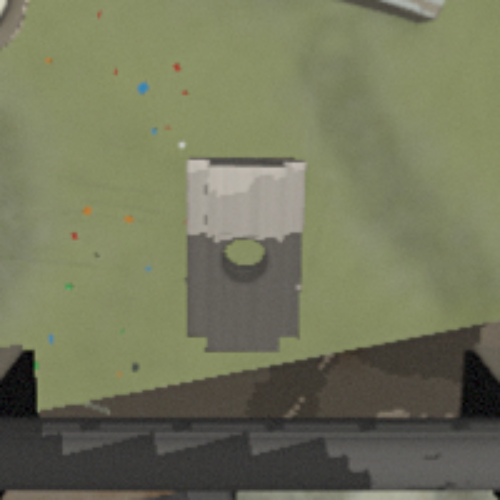

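Neck is up: the neck is centred at crop x≈243, the hole at crop (243,259), which is full-picture (277,204). Its sides are parallel to tool x.

Run:
```python
from h import *
c=cam('wrist');p=ray(c,[277.2,203.7],24)[0];print(p)
to((p[0],p[1],12.5))
```

```text
[ 497.13024602 -301.76363239   24.        ]
now [ 488.7 -302.5  110.7] yaw -0.193 shift [ 8.  -2.4 98.2] rz None q [-0.69  0.54  1.54 -0.    1.05  1.08]
```

```bash
python3 -m jog '[[4,-1,20,0,0,0.01],[4,-1,25,0,0,0.01],[0,0,25,0,0,0],[0,0,18,0,0,0],[0,0,10,0,0,0],[0,0,0,0,0,0]]' 60 && python3 -m jog '[[0,0,0,0,0,0],[0,0,0,0,0,0],[0,0,0,0,0,0],[0,0,0,0,0,0],[0,0,0,0,0,0],[0,0,0,0,0,0],[0,0,0,0,0,0],[0,0,0,0,0,0]]' 15
```

```text
time: 3.3
tool_pos: [496.4, -301.6, 11.6]
tcp_rot: [-3.141, 0.0, -0.213]
contact_force: [-0.3, -0.1, 0.7]
grip_width: 55.5
finger_force: 0.0
time: 4.1
tool_pos: [496.8, -301.8, 12.5]
tcp_rot: [3.141, -0.001, -0.213]
contact_force: [-0.6, 0.6, 5.5]
grip_width: 23.5
finger_force: 30.8
```

```bash
python3 -m jog '[[0,0,-10,0,0,0],[0,0,-20,0,0,0],[0,0,-35,0,0,0],[0,0,-40,0,0,0],[0,0,-25,0,0,0]]' && python3 -m jog '[[-5,-18,0,0,0,0],[-10,-35,0,0,0,0],[-10,-38,0,0,0,0],[-10,-38,0,0,0,0],[-10,-38,0,0,0,0],[-10,-38,0,0,0,0],[-10,-38,0,0,0,0],[-10,-38,0,0,0,0],[-9,-30,0,0,0,0],[-5,-19,0,0,0,-0.08],[0,0,0,0,0,-0.09],[0,0,0,0,0,0]]'
python3 - <<'E'
from h import *
c,im=snap('wrist','w3.png')
ds=bot.outline_of('carrier','wrist')
for d in ds[:2]: print(d['p'],d['pixel'],d['mask'].sum())
to((532,72,60),-.04)
E
```

```text
time: 4.6
tool_pos: [496.8, -302.0, 144.8]
tcp_rot: [3.14, -0.002, -0.213]
contact_force: [-0.1, -1.1, -2.0]
grip_width: 23.4
finger_force: 30.5
time: 5.8
tool_pos: [478.8, 40.5, 141.9]
tcp_rot: [3.141, 0.0, -0.041]
contact_force: [-0.8, 0.7, -1.7]
grip_width: 23.5
finger_force: 30.5
0.7 [332.1, 139.5] 24734
now [479.   39.6 141.8] yaw -0.046 shift [ 51.5 -34.8  81.8] rz -0.006 q [-0.08  0.35  1.77 -0.    1.02  1.54]
```

View pics/w3.png

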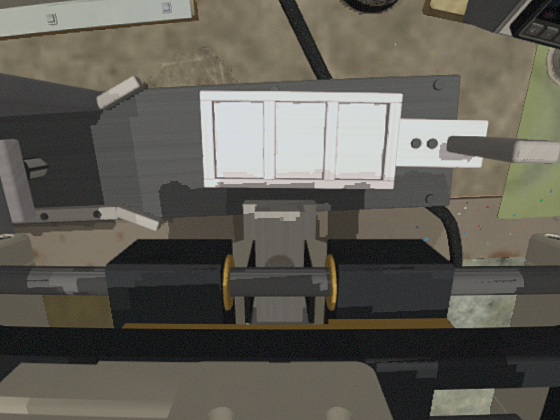

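The carrier shows with three empty pockets between (202,91) and (402,188). Its handle is at right, (450–550,150). I'll rectify this view onto the block's top plane, z=30.

```bash
cat >> h.py <<'E'
def rect(c,im,z,x0,x1,y0,y1,s,fn):
    "rectified view: col=(y1-y)*s, row=(x1-x)*s"
    C,Rr=np.meshgrid(np.arange(int((y1-y0)*s)),np.arange(int((x1-x0)*s)))
    P=np.stack([x1-Rr/s,y1-C/s,np.full(C.shape,z)],-1).reshape(-1,3)
    q=proj(c,P).astype(np.float32).reshape(*C.shape,2)
    r=cv2.remap(im,q[...,0],q[...,1],cv2.INTER_LINEAR);cv2.imwrite('pics/'+fn,r[:,:,::-1]);return r
E
python3 - <<'E'
from h import *
c=cam('wrist');im=cv2.imread('pics/w3.png')[:,:,::-1].copy()
rect(c,im,30,480,590,-80,115,4,'r3.png')
E
```

```text
(no output)
```

View pics/r3.png

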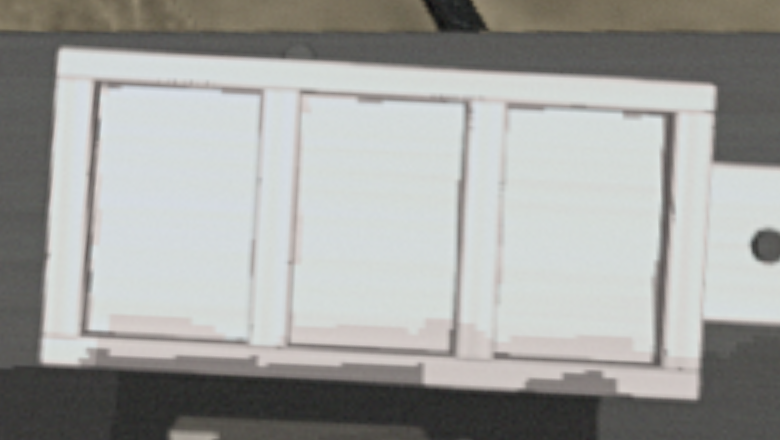

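```bash
python3 -m jog '[[14,-9,0,0,0,0],[14,-9,0,0,0,0],[14,-9,0,0,0,0],[14,-8,10,0,0,0.01],[0,0,25,0,0,0],[0,0,25,0,0,0],[0,0,20,0,0,0],[0,0,12,0,0,0],[0,0,0,0,0,0],[0,0,0,0,0,0]]'
python3 - <<'E'
from h import *
snap('wrist','w4.png')
to((536.7,72,35),-.056)
E
```

```text
time: 6.9
tool_pos: [537.1, 72.0, 50.2]
tcp_rot: [3.142, -0.001, -0.054]
contact_force: [-0.8, -0.8, -2.2]
grip_width: 24.1
finger_force: 30.5
now [537.5  72.1  50.7] yaw -0.054 shift [-0.8  0.1 15.7] rz 0.002 q [-0.01  0.57  1.69 -0.    0.87  1.62]
```

View pics/w4.png

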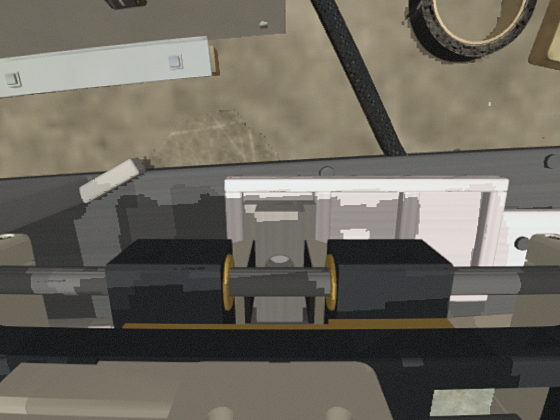

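The blank hangs over the leading pocket. Its far end is at (272,205), just inside the pocket's far wall at row ~190, so I'm lowering it gently.

```bash
python3 -m jog '[[-1,0,4,0,0,0],[0,0,4,0,0,0],[0,0,3,0,0,0],[0,0,2,0,0,0],[0,0,0,0,0,0]]' && python3 -m jog '[[0,0,1,0,0,0],[0,0,1,0,0,0],[0,0,1,0,0,0],[0,0,0,0,0,0]]'
```

```text
time: 7.45
tool_pos: [535.5, 72.4, 36.4]
tcp_rot: [3.141, 0.001, -0.053]
contact_force: [0.1, 0.4, -1.9]
grip_width: 23.8
finger_force: 30.5
time: 7.85
tool_pos: [535.6, 72.4, 33.6]
tcp_rot: [3.141, 0.0, -0.053]
contact_force: [0.0, -0.8, -2.1]
grip_width: 23.7
finger_force: 30.5
```

```bash
python3 -m jog '[[0,0,0.7,0,0,0],[0,0,0.7,0,0,0],[0,0,0,0,0,0]]' && python3 -m jog '[[0,0,0,0,0,0],[0,0,0,0,0,0],[0,0,0,0,0,0],[0,0,0,0,0,0]]' 36
```

```text
time: 8.15
tool_pos: [535.7, 72.4, 32.3]
tcp_rot: [3.141, -0.0, -0.053]
contact_force: [0.1, 0.1, -2.5]
grip_width: 23.9
finger_force: 30.5
time: 8.55
tool_pos: [535.8, 72.4, 32.4]
tcp_rot: [3.142, -0.0, -0.053]
contact_force: [0.3, 0.5, -0.5]
grip_width: 33.2
finger_force: 0.0
```

```bash
python3 -m jog '[[0,0,-6,0,0,0],[0,0,-20,0,0,0],[0,0,-40,0,0,0],[-10,10,-40,0,0,0],[-20,15,0,0,0,0],[-20,15,0,0,0,0],[0,0,0,0,0,0]]'
python3 - <<'E'
from h import *
c,im=snap('wrist','w5.png')
rect(c,im,46,480,590,-80,115,4,'r5.png')
for d in bot.outline_of('blank1_mid','wrist')[:3]: print(d['p'],d['pixel'],ray(c,d['pixel'],46))
c,im=snap('top')
for d in bot.outline_of('blank1_mid','top')[:3]: print(d['p'],d['pixel'],ray(c,d['pixel'],24))
to((478,-482,142),-.47)
E
```

```text
time: 9.25
tool_pos: [481.5, 34.2, 139.0]
tcp_rot: [3.141, 0.001, -0.054]
contact_force: [0.6, -0.7, 0.7]
grip_width: 32.8
finger_force: 0.0
0.97 [231.9, 139.0] [[541.77798117  68.48209548  46.        ]]
0.59 [339.9, 145.5] [[532.30588672 -15.3984744   46.        ]]
0.65 [215.8, 222.9] [[550.58307067  72.57682193  24.        ]]
now [484.4  35.3 138.6] yaw -0.053 shift [ 21.1 516.9  -3.4] rz 0.417 q [-0.09  0.37  1.76  0.    1.02  1.54]
```

View pics/r5.png

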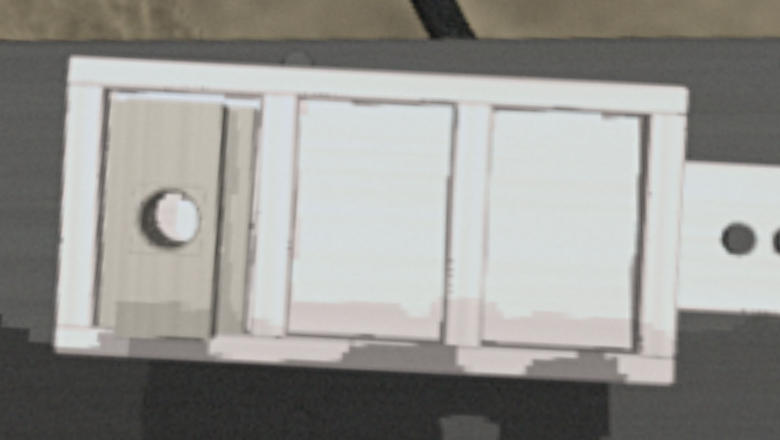

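The blank is seated in the leading pocket with its hole at (172,217) in the rectified view. Next is the far blank.

```bash
python3 -m jog '[[1,22,0,0,0,0],[2,42,0,0,0,0],[2,46,0,0,0,0],[2,46,0,0,0,0],[2,46,0,0,0,0],[2,46,0,0,0,0],[2,46,0,0,0,0],[2,46,0,0,0,0],[2,46,0,0,0,0],[2,46,0,0,0,0],[2,44,0,0,0,0],[2,30,0,0,0,0]]' 70 && python3 -m jog '[[0,0,5,0,0,0.14],[0,0,10,0,0,0.14],[0,0,10,0,0,0.14],[0,0,0,0,0,0]]' && python3 b.py w6.png; python3 -c "
import cv2;a=cv2.imread('pics/w6.png')[100:300,180:380];cv2.imwrite('pics/w6c.png',cv2.resize(a,None,fx=2.5,fy=2.5))"
```

```text
time: 10.65
tool_pos: [479.7, -474.4, 137.6]
tcp_rot: [3.141, -0.0, -0.054]
contact_force: [-0.4, 0.7, -1.3]
grip_width: 64.2
finger_force: 0.0
time: 11.05
tool_pos: [479.7, -470.7, 111.0]
tcp_rot: [-3.14, 0.003, -0.474]
contact_force: [0.1, 0.9, 0.1]
grip_width: 64.3
finger_force: 0.0
now [ 480.2 -471.3  113. ] yaw -0.469 shift [-641.3 -203.4  113.3] rz None q [-0.89  0.71  1.22  0.    1.21  1.15]
```

View pics/w6c.png

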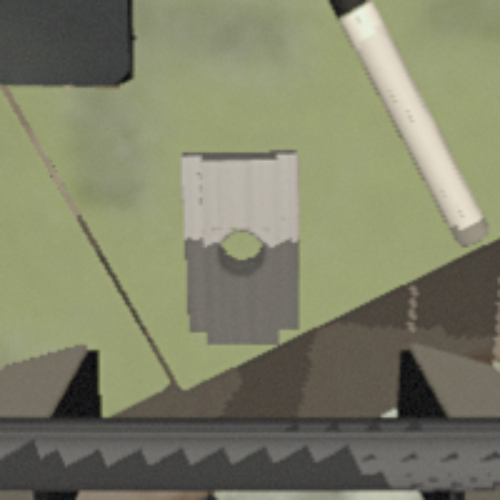

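The far blank is neck up, with its hole at crop (241,252), full (276.4,200.8). The marker's end is near, at crop (470,235), so I'll go down with a narrower opening.

Run:
```python
from h import *
c=cam('wrist');p=ray(c,[276.4,200.8],24)[0];m=ray(c,[180+465/2.5,100+240/2.5],8)[0];print(p,m)
to((p[0],p[1],12.5)); to(m)
```

```text
[ 490.12531642 -472.88669755   24.        ] [ 456.02090968 -541.22794991    8.        ]
now [ 480.2 -471.3  113. ] yaw -0.469 shift [  9.7  -3.1 100.5] rz None q [-0.89  0.71  1.22  0.    1.21  1.15]
now [ 480.2 -471.3  113. ] yaw -0.469 shift [ 10.1  73.3 105. ] rz None q [-0.89  0.71  1.22  0.    1.21  1.15]
```

```bash
python3 -m jog '[[5,-1.5,20,0,0,-0.01],[5,-1.5,25,0,0,0],[0,0,25,0,0,0],[0,0,19,0,0,0],[0,0,11,0,0,0],[0,0,0,0,0,0]]' 55 && python3 -m jog '[[0,0,0,0,0,0],[0,0,0,0,0,0],[0,0,0,0,0,0],[0,0,0,0,0,0],[0,0,0,0,0,0],[0,0,0,0,0,0],[0,0,0,0,0,0]]' 15 && python3 -m jog '[[0,0,-10,0,0,0],[0,0,-20,0,0,0],[0,0,-35,0,0,0],[0,0,-40,0,0,0],[0,0,-25,0,0,0],[0,0,0,0,0,0]]' && python3 -c "
from h import *
to((478,-15,142),-.05)"
```

```text
time: 11.75
tool_pos: [489.7, -472.7, 12.1]
tcp_rot: [-3.141, 0.002, -0.461]
contact_force: [-0.5, -0.5, 0.0]
grip_width: 50.7
finger_force: 0.0
time: 12.45
tool_pos: [490.3, -473.6, 14.2]
tcp_rot: [3.141, -0.001, -0.463]
contact_force: [-0.6, 1.3, 5.4]
grip_width: 23.7
finger_force: 30.0
time: 13.05
tool_pos: [491.2, -474.8, 148.2]
tcp_rot: [3.138, -0.007, -0.463]
contact_force: [1.3, -0.1, -0.7]
grip_width: 23.7
finger_force: 30.0
now [ 491.2 -474.8  148.2] yaw -0.463 shift [-217.3 -405.5    3.2] rz -0.413 q [-0.88  0.69  1.15 -0.    1.29  1.15]
```

```bash
python3 -m jog '[[-10,-18,0,0,0,0],[-19,-35,0,0,0,0],[-20,-38,0,0,0,0],[-20,-38,0,0,0,0],[-20,-38,0,0,0,0],[-20,-38,0,0,0,0],[-20,-38,0,0,0,0],[-20,-38,0,0,0,0],[-20,-38,0,0,0,0],[-20,-38,0,0,0,0],[-18,-32,0,0,0,0],[-10,-17,0,0,0,0]]' && python3 -m jog '[[0,0,0,0,0,-0.14],[0,0,0,0,0,-0.14],[0,0,0,0,0,-0.13],[0,0,0,0,0,0]]'
python3 - <<'E'
from h import *
c,im=snap('wrist','w7.png')
rect(c,im,30,480,590,-80,115,4,'r7.png')
to((534,20.5,50),-.056)
E
```

```text
time: 14.25
tool_pos: [475.5, -10.2, 141.9]
tcp_rot: [3.141, 0.003, -0.461]
contact_force: [0.4, -0.2, -2.4]
grip_width: 23.6
finger_force: 30.0
time: 14.65
tool_pos: [476.2, -12.8, 142.0]
tcp_rot: [-3.141, 0.003, -0.052]
contact_force: [-0.4, 0.3, -1.6]
grip_width: 23.8
finger_force: 30.0
now [476.3 -12.9 142.2] yaw -0.056 shift [ 55.9 -36.5  92.1] rz 0.0 q [-0.19  0.35  1.78 -0.    1.02  1.44]
```

View pics/r7.png

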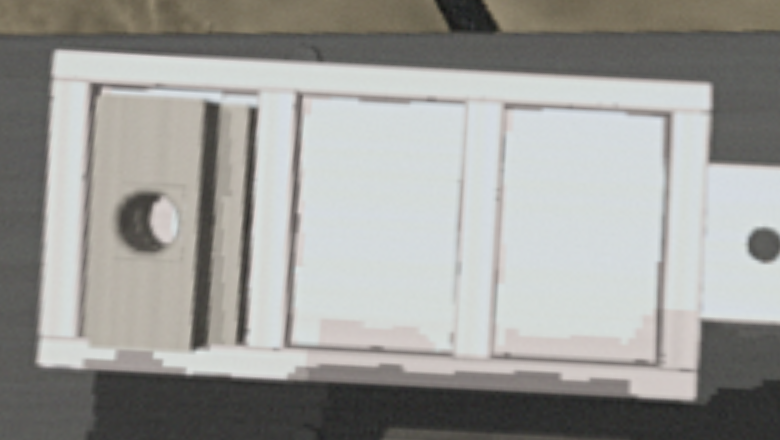

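The first blank is still seated. The middle pocket's centre is at (378,224) in the rectified view, which gives world (534.0, 20.5).

```bash
python3 -m jog '[[14,-9,0,0,0,0],[14,-9,0,0,0,0],[14,-9,0,0,0,0],[13.5,-9.5,10,0,0,0],[0,0,25,0,0,0],[0,0,25,0,0,0],[0,0,20,0,0,0],[0,0,12,0,0,0],[0,0,0,0,0,0],[0,0,0,0,0,0]]' && python3 -c "
from h import *
to((533.7,20.5,35),-.056)"
```

```text
time: 15.7
tool_pos: [534.9, 20.3, 51.6]
tcp_rot: [3.142, -0.0, -0.055]
contact_force: [0.3, 0.6, -1.9]
grip_width: 23.4
finger_force: 30.0
now [534.9  20.3  51.6] yaw -0.055 shift [-1.2 -0.1 16.6] rz 0.001 q [-0.11  0.56  1.71 -0.    0.87  1.52]
```

```bash
python3 -m jog '[[-1,0,4,0,0,0],[0,0,4,0,0,0],[0,0,4,0,0,0],[0,0,2,0,0,0],[0,0,0,0,0,0]]' && python3 -m jog '[[0,0,1,0,0,0],[0,0,1,0,0,0],[0,0,1,0,0,0],[0,0,0,0,0,0]]'
```

```text
time: 16.2
tool_pos: [533.4, 20.5, 37.0]
tcp_rot: [3.142, 0.0, -0.053]
contact_force: [-0.4, 0.4, -2.2]
grip_width: 23.5
finger_force: 30.0
time: 16.6
tool_pos: [533.5, 20.5, 34.2]
tcp_rot: [3.142, 0.0, -0.053]
contact_force: [-0.2, -0.4, -2.6]
grip_width: 24.0
finger_force: 30.0
```

```bash
python3 -m jog '[[0,0,0.7,0,0,0],[0,0,0.5,0,0,0],[0,0,0,0,0,0]]' && python3 -m jog '[[0,0,0,0,0,0],[0,0,0,0,0,0],[0,0,0,0,0,0],[0,0,0,0,0,0]]' 36 && python3 -m jog '[[0,0,-6,0,0,0],[0,0,-20,0,0,0],[0,0,-40,0,0,0],[-20,10,-40,0,0,0],[-30,15,-20,0,0,0],[-10,15,-20,0,0,0],[0,0,0,0,0,0]]'
python3 - <<'E'
from h import *
c,im=snap('wrist','w8.png')
rect(c,im,46,480,590,-165,115,2.8,'r8.png')
to((525,-140,200),1.5)
E
```

```text
time: 16.9
tool_pos: [533.6, 20.5, 33.9]
tcp_rot: [3.141, -0.001, -0.053]
contact_force: [-1.9, -0.2, 5.6]
grip_width: 23.8
finger_force: 30.0
time: 17.3
tool_pos: [533.7, 20.5, 33.1]
tcp_rot: [3.141, -0.0, -0.053]
contact_force: [-0.2, 0.2, 0.6]
grip_width: 33.3
finger_force: 0.0
time: 18.0
tool_pos: [471.9, -17.5, 182.1]
tcp_rot: [3.14, -0.006, -0.055]
contact_force: [0.7, 0.2, 0.3]
grip_width: 33.0
finger_force: 0.0
now [472.1 -16.8 180.6] yaw -0.055 shift [ 59.6 120.1 -19.1] rz -1.555 q [-0.2   0.29  1.74  0.    1.11  1.43]
```

View pics/r8.png

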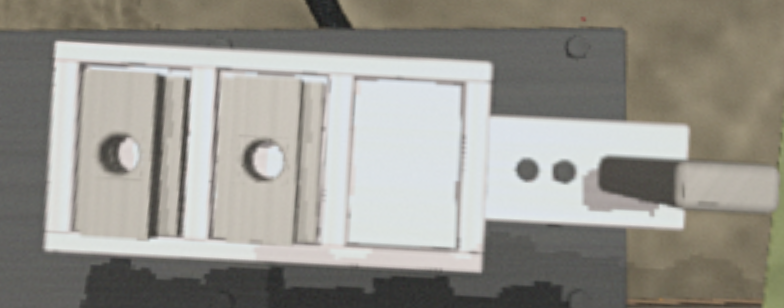

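Both blanks are seated, with holes at (122,154) and (265,159) in the rectified view. Now the handle, expected at world (526,−120).

```bash
python3 -m jog '[[15,25,0,0,0,0],[20,33,0,0,0,0],[15,27,0,0,0,0],[10,15,0,0,0,0]]' 60 && python3 -m jog '[[0,0,0,0,0,-0.14],[0,0,0,0,0,-0.14],[0,0,0,0,0,-0.14],[0,0,0,0,0,-0.14],[0,0,0,0,0,-0.14],[0,0,0,0,0,-0.14],[0,0,0,0,0,-0.14],[0,0,0,0,0,-0.14],[0,0,0,0,0,-0.15],[0,0,0,0,0,-0.15],[0,0,0,0,0,-0.15],[0,0,0,0,0,0]]'
python3 - <<'E'
from h import *
c,im=snap('wrist','w9.png')
to((526.3,-119.5,72),1.515)
print(proj(c,[[526.3,-119.5,111],[526.3,-119.5,91],[529.5,-62,30]]))
for d in bot.outline_of('carrier_handle','wrist')[:2]: print(d['p'],d['pixel'])
E
```

```text
time: 18.45
tool_pos: [527.3, -120.8, 177.6]
tcp_rot: [-3.141, 0.001, -0.054]
contact_force: [0.5, 0.4, -0.2]
grip_width: 54.5
finger_force: 0.0
time: 19.65
tool_pos: [526.4, -118.7, 177.7]
tcp_rot: [-3.14, -0.001, 1.519]
contact_force: [-0.6, 0.5, -0.1]
grip_width: 55.2
finger_force: 0.0
now [ 526.3 -118.7  177.9] yaw 1.514 shift [ -0.8   0.2 105.9] rz -0.001 q [-0.36  0.41  1.56  0.    1.17 -0.31]
[[278.81295613 222.59076332]
 [278.88301971 215.17753452]
 [279.2828399  138.96420544]]
0.62 [278.7, 109.9]
```

View pics/w9.png

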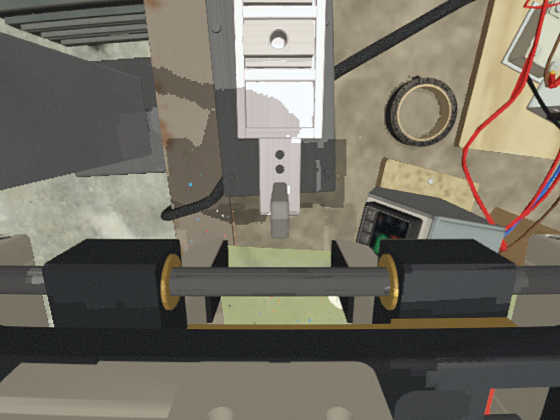

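The fin top is at (280,221), within 2 px of the prediction. Next I'll measure the stand's axis numerically from saved pictures: bed edges, plus the crank from the top camera.

Run:
```python
from h import *
Rm=R.from_euler('xyz',[3.141,0,0]).as_matrix()
def camat(pos,rot):
    m=bot.camera_model('wrist');K=np.array([[m['fx'],0,m['cx']],[0,m['fy'],m['cy']],[0,0,1.]])
    T=np.eye(4);T[:3,:3]=R.from_euler('xyz',rot).as_matrix();T[:3,3]=pos;T=T@np.array(m['T_tool_cam']);return K,np.array(m['dist_coeffs'],float),T[:3,:3],T[:3,3]
for fn,pos,rot,ys in[('w3',(479,39.6,141.8),(3.141,0,-.046),range(-80,150,20)),('w8',(472.1,-16.8,180.6),(3.14,-.003,-.055),range(-100,130,20)),('w9',(526.3,-118.7,177.9),(-3.14,0,1.514),range(-100,60,20))]:
    c=camat(pos,rot);g=cv2.GaussianBlur(cv2.cvtColor(cv2.imread(f'pics/{fn}.png'),6),(3,3),0).astype(np.float32)
    for lo,hi in((565,600),(455,482)):
        out=[]
        for y in ys:
            xs=np.arange(lo,hi,.5);q=proj(c,np.c_[xs,np.full(len(xs),y),np.full(len(xs),16)]).astype(np.float32)
            v=cv2.remap(g,q[None,:,0],q[None,:,1],1)[0];d=np.abs(v[4:]-v[:-4]);i=d.argmax();out.append((y,float(xs[i+2]),int(d[i])))
        print(fn,out)
c=cam('top');im=bot.capture('top')
for t in('crank','knob_mid','stand','carrier'):
    for d in bot.outline_of(t,'top')[:2]: print(t,round(d['p'],2),np.round(d['pixel']),d['mask'].sum(),ray(c,d['pixel'],194)[0].round())
```

```text
w3 [(-80, 584.5, 26), (-60, 571.0, 97), (-40, 572.5, 99), (-20, 573.5, 100), (0, 574.5, 95), (20, 575.5, 94), (40, 577.0, 95), (60, 578.0, 104), (80, 579.0, 100), (100, 580.0, 96), (120, 584.5, 30), (140, 585.0, 12)]
w3 [(-80, 469.0, 21), (-60, 469.0, 21), (-40, 469.0, 27), (-20, 469.0, 12), (0, 476.5, 27), (20, 470.0, 25), (40, 471.0, 60), (60, 472.0, 62), (80, 469.0, 10), (100, 469.5, 14), (120, 469.0, 13), (140, 468.5, 11)]
w8 [(-100, 584.5, 25), (-80, 584.5, 26), (-60, 571.0, 94), (-40, 572.0, 94), (-20, 573.0, 91), (0, 574.0, 87), (20, 575.0, 85), (40, 576.0, 84), (60, 577.0, 91), (80, 578.0, 102), (100, 579.0, 99), (120, 583.5, 27)]
w8 [(-100, 466.0, 44), (-80, 469.0, 12), (-60, 479.0, 28), (-40, 469.5, 11), (-20, 469.0, 11), (0, 469.0, 11), (20, 469.0, 16), (40, 469.0, 14), (60, 469.0, 14), (80, 469.0, 13), (100, 468.0, 20), (120, 468.0, 23)]
w9 [(-100, 595.5, 40), (-80, 595.5, 38), (-60, 571.5, 90), (-40, 572.5, 95), (-20, 574.0, 91), (0, 574.5, 90), (20, 576.0, 99), (40, 577.5, 96)]
w9 [(-100, 465.5, 33), (-80, 469.0, 17), (-60, 469.0, 18), (-40, 460.0, 34), (-20, 469.0, 19), (0, 469.0, 25), (20, 469.0, 22), (40, 468.5, 25)]
crank 0.5 [127. 242.] 227 [493. 271. 194.]
knob_mid 0.67 [160. 232.] 5305 [520. 190. 194.]
knob_mid 0.49 [226. 231.] 647 [525.  22. 194.]
stand 0.59 [154. 230.] 5200 [526. 204. 194.]
```

```bash
python3 -m jog '[[-0.5,0,20,0,0,0],[0,0,30,0,0,0],[0,0,30,0,0,0],[0,0,18,0,0,0],[0,0,8,0,0,0],[0,0,0,0,0,0]]' && python3 -m jog '[[0,0,0,0,0,0],[0,0,0,0,0,0],[0,0,0,0,0,0],[0,0,0,0,0,0],[0,0,0,0,0,0],[0,0,0,0,0,0],[0,0,0,0,0,0],[0,0,0,0,0,0]]' 5
```

```text
time: 20.6
tool_pos: [525.7, -119.7, 72.4]
tcp_rot: [-3.14, -0.0, 1.516]
contact_force: [-0.2, 0.6, -0.2]
grip_width: 55.0
finger_force: 0.0
time: 21.4
tool_pos: [526.2, -119.8, 73.3]
tcp_rot: [3.141, 0.0, 1.517]
contact_force: [-0.8, -0.0, 2.3]
grip_width: 13.6
finger_force: 30.0
```

Bed edges are at x=584.5 and 469 for all y, so the stand's axis is x≈526.8 with yaw≈0. The fin is gripped; I'll straighten the carrier and push towards the mouth.

```bash
python3 -m jog '[[0,0.3,0,0,0,-0.015],[0,0.3,0,0,0,-0.02],[0,0,0,0,0,-0.019],[0,0,0,0,0,0]]' && python3 -m jog '[[5,0,0,0,0,0],[8,0,0,0,0,0],[8,0,0,0,0,0],[8,0,0,0,0,0],[5,0,0,0,0,0],[2,0,0,0,0,0],[0,0,0,0,0,0]]'
python3 - <<'E'
from h import *
c,im=snap('wrist','w10.png');o=bot.get_obs();print(o['tool_pos'],o['tcp_rot'],o['moment'])
g=cv2.GaussianBlur(cv2.cvtColor(im,7),(3,3),0).astype(np.float32)
for lo,hi in((556,580),(474,497)):
    for z in(30,):
        out=[]
        for y in range(-15,60,10):
            xs=np.arange(lo,hi,.5);q=proj(c,np.c_[xs,np.full(len(xs),y),np.full(len(xs),z)]).astype(np.float32)
            v=cv2.remap(g,q[None,:,0],q[None,:,1],1)[0];d=np.abs(v[4:]-v[:-4]);i=d.argmax();out.append((y,float(xs[i+2]),int(d[i])))
        print(out)
E
```

```text
time: 21.8
tool_pos: [527.8, -119.9, 73.4]
tcp_rot: [3.139, 0.0, 1.571]
contact_force: [5.1, 1.4, -0.3]
grip_width: 14.2
finger_force: 30.6
time: 22.5
tool_pos: [526.7, -85.0, 73.3]
tcp_rot: [3.141, 0.002, 1.573]
contact_force: [-0.8, -5.2, 2.3]
grip_width: 14.1
finger_force: 30.0
[526.6811147  -84.98411517  73.30725809] [3.14155159e+00 2.05134663e-03 1.57246447e+00] [-0.54549831 -0.24946293 -0.02552739]
[(-15, 566.5, 119), (-5, 566.5, 118), (5, 566.5, 119), (15, 566.5, 123), (25, 566.5, 129), (35, 566.5, 127), (45, 566.5, 125), (55, 557.0, 0)]
[(-15, 487.5, 108), (-5, 487.5, 115), (5, 487.5, 112), (15, 487.5, 123), (25, 487.5, 120), (35, 487.5, 121), (45, 487.5, 123), (55, 475.0, 0)]
```

The carrier edges are now straight at x=566.5 and 487.5, so its centre is 527.0, in line with the stand.

```bash
python3 -m jog '[[4,0,0,0,0,0],[6,0,0,0,0,0],[6,0,0,0,0,0],[6,0,0,0,0,0],[6,0,0,0,0,0],[6,0,0,0,0,0],[6,0,0,0,0,0],[6,0,0,0,0,0],[4,0,0,0,0,0],[0,0,0,0,0,0]]' && python3 -m jog '[[5,0,0,0,0,0],[8,0,0,0,0,0],[8,0,0,0,0,0],[8,0,0,0,0,0],[8,0,0,0,0,0],[8,0,0,0,0,0],[8,0,0,0,0,0],[5,0,0,0,0,0],[0,0,0,0,0,0]]'
```

```text
time: 23.55
tool_pos: [526.7, -34.8, 73.3]
tcp_rot: [3.142, 0.002, 1.573]
contact_force: [0.3, -4.6, 2.4]
grip_width: 13.9
finger_force: 30.0
time: 24.45
tool_pos: [526.7, 23.5, 73.3]
tcp_rot: [3.142, 0.002, 1.573]
contact_force: [0.0, -3.2, 3.3]
grip_width: 13.8
finger_force: 30.0
```

```bash
python3 -m jog '[[5,0,0,0,0,0],[8,0,0,0,0,0],[8,0,0,0,0,0],[8,0,0,0,0,0],[8,0,0,0,0,0],[8,0,0,0,0,0],[8,0,0,0,0,0],[8,0,0,0,0,0],[8,0,0,0,0,0],[8,0,0,0,0,0],[5,0,0,0,0,0],[0,0,0,0,0,0]]' && python3 -m jog '[[2,0,0,0,0,0],[2,0,0,0,0,0],[2,0,0,0,0,0],[2,0,0,0,0,0],[2,0,0,0,0,0],[2,0,0,0,0,0],[2,0,0,0,0,0],[2,0,0,0,0,0],[0,0,0,0,0,0]]'
```

```text
time: 25.65
tool_pos: [526.6, 105.4, 73.3]
tcp_rot: [-3.141, 0.002, 1.572]
contact_force: [0.9, -4.3, 4.2]
grip_width: 13.8
finger_force: 30.0
time: 26.55
tool_pos: [526.7, 120.6, 73.3]
tcp_rot: [-3.141, 0.003, 1.572]
contact_force: [0.2, -7.7, 5.5]
grip_width: 14.2
finger_force: 30.0
```

```bash
python3 -m jog '[[2,0,0,0,0,0],[2,0,0,0,0,0],[2,0,0,0,0,0],[2,0,0,0,0,0],[0,0,0,0,0,0]]' && python3 -m jog '[[1.5,0,0,0,0,0],[1.5,0,0,0,0,0],[1.5,0,0,0,0,0],[0,0,0,0,0,0]]' &&  python3 -m jog '[[1,0,0,0,0,0],[1,0,0,0,0,0],[1,0,0,0,0,0],[0,0,0,0,0,0]]'
```

```text
time: 27.05
tool_pos: [526.6, 128.5, 73.3]
tcp_rot: [-3.141, 0.003, 1.572]
contact_force: [0.1, -8.7, 4.2]
grip_width: 14.1
finger_force: 30.0
time: 27.45
tool_pos: [526.6, 132.9, 73.3]
tcp_rot: [-3.141, 0.003, 1.572]
contact_force: [0.1, -9.6, 4.8]
grip_width: 13.8
finger_force: 30.0
time: 27.85
tool_pos: [526.7, 135.3, 73.3]
tcp_rot: [-3.141, 0.004, 1.572]
contact_force: [-0.0, -11.8, 5.1]
grip_width: 13.7
finger_force: 30.0
```

```bash
python3 -m jog '[[0.7,0,0,0,0,0],[0.7,0,0,0,0,0],[0.6,0,0,0,0,0],[0,0,0,0,0,0],[0,0,0,0,0,0]]' && python3 -c "
from h import *
print(bot.get_obs()['moment'])"
```

```text
time: 28.35
tool_pos: [527.0, 135.4, 73.3]
tcp_rot: [-3.141, 0.006, 1.572]
contact_force: [1.2, -20.3, 5.0]
grip_width: 13.9
finger_force: 30.0
[-2.77489624 -0.34859272  0.05253021]
```

The carrier stopped at y=135.4 with 20 N, where home was expected (275−140=135). I'll release, rise and look at the knob.

```bash
python3 -m jog '[[0,0,0,0,0,0],[0,0,0,0,0,0],[0,0,0,0,0,0],[0,0,0,0,0,0]]' 60 && python3 -m jog '[[0,0,-10,0,0,0],[0,0,-40,0,0,0],[0,0,-40,0,0,0],[0,0,-40,0,0,0],[0,0,-40,0,0,0],[30,-15,-17,0,0,0],[35,-20,0,0,0,0],[30,-14,0,0,0,0],[0,0,0,0,0,0]]'
python3 - <<'E'
from h import *
c,im=snap('wrist','w11.png')
print('pred knob top',proj(c,[[478.8,275.3,214]]),'axis176',proj(c,[[526.8,275.3,176]]))
for t in('crank','knob_mid'):
    for d in bot.outline_of(t,'wrist')[:2]:
        print(t,d['p'],d['pixel'],d['mask'].sum())
to((0,0,0))
E
```

```text
time: 28.75
tool_pos: [526.3, 140.0, 72.8]
tcp_rot: [-3.141, 0.0, 1.572]
contact_force: [-0.5, 0.3, -0.4]
grip_width: 41.2
finger_force: 0.0
time: 29.65
tool_pos: [475.7, 237.8, 261.2]
tcp_rot: [3.141, -0.001, 1.575]
contact_force: [0.1, -0.1, 0.1]
grip_width: 54.8
finger_force: 0.0
pred knob top [[283.56783481 175.49643869]] axis176 [[345.06446268 168.31328744]]
crank 0.65 [312.6, 167.2] 2320
knob_mid 0.74 [282.8, 170.4] 790
now [477.7 234.5 260.5] yaw 1.572 shift [-234.1 -478.1  260.3] rz None q [ 0.31  0.33  1.45 -0.    1.36  0.31]
```

View pics/w11.png

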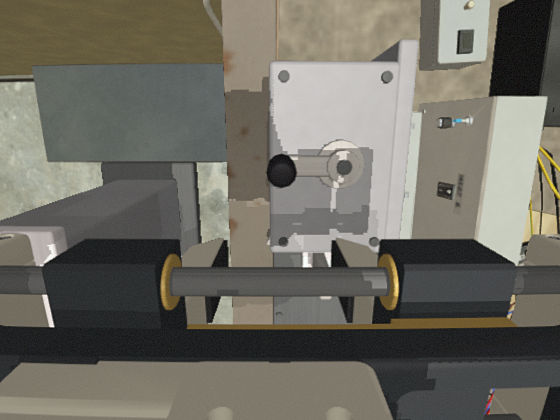

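The knob is at (282,172) and the boss at (344,167), both within about 1 px of prediction. So the axis is ≈(526.3, 275.8) and the knob (478.3, 275.8). I'll turn the hand to yaw 0 to keep the wide body clear of the box at right.

```bash
python3 -m jog '[[0,0,0,0,0,0.14],[0,0,0,0,0,0.14],[0,0,0,0,0,0.14],[0,0,0,0,0,0.14],[0,0,0,0,0,0.14],[0,0,0,0,0,0.14],[0,0,0,0,0,0.14],[0,0,0,0,0,0.14],[0,0,0,0,0,0.15],[0,0,0,0,0,0.15],[0,0,0,0,0,0.15],[0,0,0,0,0,0]]' && python3 -m jog '[[0,-12,0,0,0,0.01],[0,-18,0,0,0,0],[0.6,-11,0,0,0,0],[0,0,0,0,0,0]]' && python3 -c "
from h import *
to((478.3,275.8,181),0)"
```

```text
time: 31.0
tool_pos: [478.3, 233.5, 260.1]
tcp_rot: [3.141, 0.0, -0.002]
contact_force: [-0.1, 0.1, -0.5]
grip_width: 54.9
finger_force: 0.0
time: 31.4
tool_pos: [478.8, 276.2, 259.9]
tcp_rot: [3.142, 0.0, -0.006]
contact_force: [0.7, -0.5, 0.0]
grip_width: 54.8
finger_force: 0.0
now [478.8 276.2 259.9] yaw -0.006 shift [-0.5  0.4 78.9] rz -0.006 q [ 0.38  0.37  1.39 -0.    1.38  1.96]
```

```bash
python3 -m jog '[[-0.5,0.4,20,0,0,0],[0,0,25,0,0,0],[0,0,20,0,0,0],[0,0,10,0,0,0],[0,0,4,0,0,0],[0,0,0,0,0,0]]' && python3 -m jog '[[0,0,0,0,0,0],[0,0,0,0,0,0],[0,0,0,0,0,0],[0,0,0,0,0,0],[0,0,0,0,0,0],[0,0,0,0,0,0]]' 12
python3 - <<'E'
from h import *
to((0,0,0))
# rows for +180deg in 15deg steps, tool frame yaw 0: (dx, -dy); angle a clockwise: pos = 48*(-cos a, sin a)
for s in range(0,360,15):
    a,b=np.radians([s,s+15]);print(s,np.round([48*(np.cos(a)-np.cos(b)),-48*(np.sin(b)-np.sin(a))],1))
E
```

```text
time: 32.0
tool_pos: [478.3, 275.0, 181.2]
tcp_rot: [3.141, -0.0, -0.009]
contact_force: [0.4, 0.7, -0.3]
grip_width: 54.8
finger_force: 0.0
time: 32.6
tool_pos: [478.1, 275.6, 181.3]
tcp_rot: [-3.141, -0.0, -0.009]
contact_force: [-0.8, 1.4, 0.2]
grip_width: 20.5
finger_force: 30.0
now [478.1 275.6 181.3] yaw -0.009 shift [-475.7  280.   181. ] rz None q [0.38 0.43 1.52 0.   1.19 1.96]
0 [  1.6 -12.4]
15 [  4.8 -11.6]
30 [ 7.6 -9.9]
45 [ 9.9 -7.6]
60 [11.6 -4.8]
75 [12.4 -1.6]
90 [12.4  1.6]
105 [11.6  4.8]
120 [9.9 7.6]
135 [7.6 9.9]
150 [ 4.8 11.6]
165 [ 1.6 12.4]
180 [-1.6 12.4]
195 [-4.8 11.6]
210 [-7.6  9.9]
225 [-9.9  7.6]
240 [-11.6   4.8]
255 [-12.4   1.6]
270 [-12.4  -1.6]
285 [-11.6  -4.8]
300 [-9.9 -7.6]
315 [-7.6 -9.9]
330 [ -4.8 -11.6]
345 [ -1.6 -12.4]
```

```bash
python3 -m jog '[[1.6,-12.4,0,0,0,0],[4.8,-11.6,0,0,0,0],[7.6,-9.9,0,0,0,0],[9.9,-7.6,0,0,0,0],[0,0,0,0,0,0]]' && python3 -m jog '[[11.6,-4.8,0,0,0,0],[12.4,-1.6,0,0,0,0],[12.4,1.6,0,0,0,0],[11.6,4.8,0,0,0,0],[0,0,0,0,0,0]]'
```

```text
time: 33.1
tool_pos: [503.8, 318.3, 181.3]
tcp_rot: [-3.14, -0.002, -0.008]
contact_force: [1.9, 1.9, 1.8]
grip_width: 20.3
finger_force: 30.0
time: 33.6
tool_pos: [552.2, 316.0, 181.4]
tcp_rot: [-3.141, -0.003, -0.01]
contact_force: [4.3, 1.1, 1.5]
grip_width: 20.2
finger_force: 30.0
```

```bash
python3 -m jog '[[9.9,7.6,0,0,0,0],[7.6,9.9,0,0,0,0],[4.8,11.6,0,0,0,0],[1.6,12.4,0,0,0,0],[0,0,0,0,0,0],[0,0,0,0,0,0],[0,0,0,0,0,0]]' && python3 -m jog '[[-1.6,-12.4,0,0,0,0],[-4.8,-11.6,0,0,0,0],[-7.6,-9.9,0,0,0,0],[-9.9,-7.6,0,0,0,0],[-11.6,-4.8,0,0,0,0],[-12.4,-1.6,0,0,0,0],[0,0,0,0,0,0],[0,0,0,0,0,0],[0,0,0,0,0,0]]'
```

```text
time: 34.3
tool_pos: [574.1, 273.5, 181.3]
tcp_rot: [3.14, -0.001, -0.01]
contact_force: [1.2, -2.6, 3.6]
grip_width: 20.4
finger_force: 30.0
time: 35.2
tool_pos: [525.3, 323.8, 181.2]
tcp_rot: [-3.14, 0.002, -0.009]
contact_force: [-2.1, 3.3, 5.2]
grip_width: 20.4
finger_force: 30.0
```

```bash
python3 -m jog '[[12.4,1.6,0,0,0,0],[11.6,4.8,0,0,0,0],[9.9,7.6,0,0,0,0],[7.6,9.9,0,0,0,0],[4.8,11.6,0,0,0,0],[1.6,12.4,0,0,0,0]]' && python3 -m jog '[[-1.6,12.4,0,0,0,0],[-4.8,11.6,0,0,0,0],[-7.6,9.9,0,0,0,0],[-9.9,7.6,0,0,0,0],[-11.6,4.8,0,0,0,0],[-12.4,1.6,0,0,0,0],[0,0,0,0,0,0],[0,0,0,0,0,0],[0,0,0,0,0,0]]'
```

```text
time: 35.8
tool_pos: [574.3, 275.0, 181.2]
tcp_rot: [-3.14, -0.0, -0.009]
contact_force: [-1.2, 3.0, 4.9]
grip_width: 20.4
finger_force: 30.0
time: 36.7
tool_pos: [525.1, 227.6, 181.1]
tcp_rot: [-3.141, 0.002, -0.009]
contact_force: [-3.2, 4.0, 6.6]
grip_width: 20.3
finger_force: 30.0
```

```bash
python3 -m jog '[[12.4,-1.6,0,0,0,0],[11.6,-4.8,0,0,0,0],[9.9,-7.6,0,0,0,0],[7.6,-9.9,0,0,0,0],[4.8,-11.6,0,0,0,0],[1.6,-12.4,0,0,0,0],[0,0,0,0,0,0],[0,0,0,0,0,0],[0,0,0,0,0,0]]'
```

```text
time: 37.6
tool_pos: [574.2, 274.7, 181.2]
tcp_rot: [-3.141, 0.0, -0.009]
contact_force: [0.1, 2.0, 5.1]
grip_width: 20.0
finger_force: 30.0
```

Now 180→360, then a quarter back to 270.

```bash
python3 -m jog '[[-1.6,12.4,0,0,0,0],[-4.8,11.6,0,0,0,0],[-7.6,9.9,0,0,0,0],[-9.9,7.6,0,0,0,0],[-11.6,4.8,0,0,0,0],[-12.4,1.6,0,0,0,0]]' && python3 -m jog '[[-12.4,-1.6,0,0,0,0],[-11.6,-4.8,0,0,0,0],[-9.9,-7.6,0,0,0,0],[-7.6,-9.9,0,0,0,0],[-4.8,-11.6,0,0,0,0],[-1.6,-12.4,0,0,0,0],[0,0,0,0,0,0],[0,0,0,0,0,0],[0,0,0,0,0,0]]'
```

```text
time: 38.2
tool_pos: [526.1, 227.5, 181.2]
tcp_rot: [-3.139, -0.002, -0.01]
contact_force: [2.2, 9.9, 2.3]
grip_width: 20.1
finger_force: 30.0
time: 39.1
tool_pos: [478.0, 276.5, 181.2]
tcp_rot: [-3.14, 0.0, -0.009]
contact_force: [0.4, 2.7, 5.0]
grip_width: 20.3
finger_force: 30.0
```

```bash
python3 -m jog '[[1.6,12.4,0,0,0,0],[4.8,11.6,0,0,0,0],[7.6,9.9,0,0,0,0],[9.9,7.6,0,0,0,0],[11.6,4.8,0,0,0,0],[12.4,1.6,0,0,0,0],[0,0,0,0,0,0],[0,0,0,0,0,0],[0,0,0,0,0,0]]'
```

```text
time: 40.0
tool_pos: [526.0, 227.6, 181.1]
tcp_rot: [-3.14, -0.0, -0.009]
contact_force: [2.2, 4.3, 5.4]
grip_width: 20.3
finger_force: 30.0
```

```bash
python3 -m jog '[[-12.4,-1.6,0,0,0,0],[-11.6,-4.8,0,0,0,0],[-9.9,-7.6,0,0,0,0],[-7.6,-9.9,0,0,0,0],[-4.8,-11.6,0,0,0,0],[-1.6,-12.4,0,0,0,0]]' && python3 -m jog '[[1.6,-12.4,0,0,0,0],[4.8,-11.6,0,0,0,0],[7.6,-9.9,0,0,0,0],[9.9,-7.6,0,0,0,0],[11.6,-4.8,0,0,0,0],[6.4,-0.8,0,0,0,0],[5,-0.6,0,0,0,0],[0,0,0,0,0,0],[0,0,0,0,0,0],[0,0,0,0,0,0],[0,0,0,0,0,0]]'
```

```text
time: 40.6
tool_pos: [477.9, 274.9, 181.1]
tcp_rot: [3.14, 0.0, -0.009]
contact_force: [5.6, -3.5, 3.8]
grip_width: 20.2
finger_force: 30.0
time: 41.7
tool_pos: [525.0, 323.8, 181.2]
tcp_rot: [-3.14, 0.001, -0.009]
contact_force: [0.7, 2.6, 5.5]
grip_width: 19.9
finger_force: 30.0
```

```bash
python3 -m jog '[[1,0,0,0,0,0],[0.8,0,0,0,0,0],[0,0,0,0,0,0],[0,0,0,0,0,0]]' && python3 -m jog '[[-3,0,0,0,0,0],[-11.2,4,0,0,0,0],[-11.6,4.8,0,0,0,0],[-9.9,7.6,0,0,0,0],[-7.6,9.9,0,0,0,0],[-4.8,11.6,0,0,0,0],[-1.6,12.4,0,0,0,0],[0,0,0,0,0,0]]'
```

```text
time: 42.1
tool_pos: [526.0, 323.8, 181.2]
tcp_rot: [-3.141, 0.002, -0.009]
contact_force: [-1.9, 2.1, 6.6]
grip_width: 20.1
finger_force: 30.0
time: 42.9
tool_pos: [478.0, 271.8, 181.2]
tcp_rot: [3.141, -0.002, -0.01]
contact_force: [5.8, -0.8, 2.8]
grip_width: 20.3
finger_force: 30.0
```

```bash
python3 -m jog '[[1.6,8.4,0,0,0,0],[4.8,11.6,0,0,0,0],[7.6,9.9,0,0,0,0],[9.9,7.6,0,0,0,0],[11.6,4.8,0,0,0,0],[12.4,1.6,0,0,0,0]]' && python3 -m jog '[[12.4,-1.6,0,0,0,0],[11.6,-4.8,0,0,0,0],[9.9,-7.6,0,0,0,0],[7.6,-9.9,0,0,0,0],[4.8,-11.6,0,0,0,0],[1.6,-12.4,0,0,0,0],[0,0,0,0,0,0]]' && python3 -m jog '[[-1.6,-12.4,0,0,0,0],[-4.8,-11.6,0,0,0,0],[-7.6,-9.9,0,0,0,0],[-9.9,-7.6,0,0,0,0],[-11.6,-4.8,0,0,0,0],[-12.4,-1.6,0,0,0,0],[0,0,0,0,0,0]]'
```

```text
time: 43.5
tool_pos: [523.2, 227.8, 181.1]
tcp_rot: [3.141, 0.004, -0.009]
contact_force: [-3.9, 0.3, 8.6]
grip_width: 20.2
finger_force: 30.0
time: 44.2
tool_pos: [574.0, 276.6, 181.2]
tcp_rot: [-3.141, -0.002, -0.009]
contact_force: [4.9, 1.2, 4.8]
grip_width: 20.0
finger_force: 30.0
time: 44.9
tool_pos: [523.8, 323.9, 181.1]
tcp_rot: [3.14, 0.002, -0.008]
contact_force: [-2.2, -1.2, 6.4]
grip_width: 20.2
finger_force: 30.0
```

```bash
python3 -m jog '[[-10.4,1.6,0,0,0,0],[-11.6,4.8,0,0,0,0],[-9.9,7.6,0,0,0,0],[-7.6,9.9,0,0,0,0],[-4.8,11.6,0,0,0,0],[-1.6,12,0,0,0,0],[0,0,0,0,0,0],[0,0,0,0,0,0],[0,0,0,0,0,0]]'
```

```text
time: 45.8
tool_pos: [478.0, 276.0, 181.1]
tcp_rot: [3.14, 0.003, -0.009]
contact_force: [-2.7, -2.0, 8.0]
grip_width: 20.5
finger_force: 30.0
```

```bash
python3 -m jog '[[0,0,0,0,0,0],[0,0,0,0,0,0],[0,0,0,0,0,0],[0,0,0,0,0,0],[0,0,-10,0,0,0],[0,0,-30,0,0,0],[0,0,-30,0,0,0],[0,0,-12,0,0,0],[0,0,0,0,0,0]]' 60 && python3 -m jog '[[0,0,0,0,0,-0.14],[0,0,0,0,0,-0.14],[0,0,0,0,0,-0.14],[0,0,0,0,0,-0.14],[0,0,0,0,0,-0.14],[0,0,0,0,0,-0.14],[0,0,0,0,0,-0.14],[0,0,0,0,0,-0.15],[0,0,0,0,0,-0.15],[0,0,0,0,0,-0.15],[0,0,0,0,0,-0.15],[0,0,0,0,0,0]]' && python3 -c "
from h import *
c,im=snap('wrist','w12.png')
for d in bot.outline_of('knob_mid','wrist')[:2]: print(d['p'],d['pixel'],d['mask'].sum())
print(proj(c,[[478.3,275.8,200]]))
to((526.7,135.4,72.5),1.572)"
```

```text
time: 46.7
tool_pos: [479.8, 277.4, 265.0]
tcp_rot: [-3.14, -0.004, -0.009]
contact_force: [-0.2, -0.4, -1.2]
grip_width: 54.8
finger_force: 0.0
time: 47.9
tool_pos: [478.4, 276.8, 261.4]
tcp_rot: [-3.139, 0.001, 1.572]
contact_force: [0.3, 0.6, -0.9]
grip_width: 55.2
finger_force: 0.0
0.68 [279.4, 221.0] 904
[[278.73732076 224.80094534]]
now [478.6 276.9 261.9] yaw 1.567 shift [-141.1   49.   189.4] rz -0.005 q [ 0.39  0.37  1.38 -0.    1.39  0.39]
```

The knob is back at its start: seen at (279,221), expected (279,225). Back to the handle.

```bash
python3 -m jog '[[-20,7,0,0,0,0],[-38,13,0,0,0,0],[-38,13,0,0,0,0],[-30,11,0,0,0,0],[-15,5,0,0,0,0],[0,0,0,0,0,0]]' && python3 -c "
from h import *
c,im=snap('wrist','w13.png')
for d in bot.outline_of('carrier_handle','wrist')[:2]: print(d['p'],d['pixel'],d['mask'].sum(),np.argwhere(d['mask'])[:,::-1].min(0),np.argwhere(d['mask'])[:,::-1].max(0))
print(proj(c,[[526.7,135.4,111],[526.7,135.4,30]]))
to((526.7,135.4,72.5),1.572)"
```

```text
time: 48.6
tool_pos: [528.4, 134.5, 262.6]
tcp_rot: [-3.141, 0.0, 1.566]
contact_force: [-0.3, -0.3, 0.4]
grip_width: 55.1
finger_force: 0.0
0.88 [277.1, 167.2] 2102 [262 135] [294 207]
[[277.15739136 195.52569933]
 [277.60219476 181.51477359]]
now [527.8 136.7 262.9] yaw 1.569 shift [ -1.4  -0.9 190.4] rz -0.003 q [0.11 0.35 1.4  0.   1.38 0.11]
```

```bash
python3 -m jog '[[-1.4,-0.9,20,0,0,0],[0,0,40,0,0,0],[0,0,45,0,0,0],[0,0,45,0,0,0],[0,0,28,0,0,0],[0,0,12,0,0,0],[0,0,0,0,0,0]]' && python3 -m jog '[[0,0,0,0,0,0],[0,0,0,0,0,0],[0,0,0,0,0,0],[0,0,0,0,0,0],[0,0,0,0,0,0],[0,0,0,0,0,0],[0,0,0,0,0,0]]' 5 && python3 -m jog '[[-3,0,0,0,0,0],[-6,0,0,0,0,0],[-6,0,0,0,0,0],[-6,0,0,0,0,0],[-6,0,0,0,0,0],[0,0,0,0,0,0]]'
```

```text
time: 49.4
tool_pos: [526.1, 135.7, 71.9]
tcp_rot: [-3.139, 0.0, 1.572]
contact_force: [0.6, 0.2, 0.4]
grip_width: 55.0
finger_force: 0.0
time: 50.1
tool_pos: [527.2, 134.6, 73.4]
tcp_rot: [3.141, 0.0, 1.571]
contact_force: [-1.6, -0.6, 3.3]
grip_width: 14.1
finger_force: 30.0
time: 50.7
tool_pos: [527.2, 108.3, 73.3]
tcp_rot: [3.141, -0.002, 1.57]
contact_force: [-1.4, 4.6, 3.5]
grip_width: 13.9
finger_force: 30.0
```

```bash
python3 -m jog '[[-4,0,0,0,0,0],[-8,0,0,0,0,0],[-8,0,0,0,0,0],[-8,0,0,0,0,0],[-8,0,0,0,0,0],[-8,0,0,0,0,0],[-8,0,0,0,0,0],[-8,0,0,0,0,0],[-8,0,0,0,0,0],[-8,0,0,0,0,0],[-8,0,0,0,0,0],[0,0,0,0,0,0]]' && python3 -m jog '[[-4,0,0,0,0,0],[-8,0,0,0,0,0],[-8,0,0,0,0,0],[-8,0,0,0,0,0],[-8,0,0,0,0,0],[-8,0,0,0,0,0],[-8,0,0,0,0,0],[-8,0,0,0,0,0],[-8,0,0,0,0,0],[-8,0,0,0,0,0],[-4,0,0,0,0,0],[0,0,0,0,0,0]]'
```

```text
time: 51.9
tool_pos: [527.2, 24.0, 73.4]
tcp_rot: [3.141, -0.001, 1.57]
contact_force: [-1.3, 3.9, 3.3]
grip_width: 14.1
finger_force: 30.0
time: 53.1
tool_pos: [527.1, -55.5, 73.3]
tcp_rot: [-3.141, -0.002, 1.57]
contact_force: [-0.5, 6.0, 3.8]
grip_width: 13.7
finger_force: 30.0
```

```bash
python3 -m jog '[[0,0,0,0,0,0],[0,0,0,0,0,0],[0,0,0,0,0,0],[0,0,0,0,0,0],[0,0,-10,0,0,0],[0,0,-40,0,0,0],[0,0,-40,0,0,0],[0,0,-40,0,0,0],[0,0,-10,0,0,0],[0,0,0,0,0,0]]' 60
python3 - <<'E'
from h import *
c,im=snap('wrist','w14.png')
for d in bot.outline_of('blank1_mid','wrist')[:4]: print(d['p'],d['pixel'],d['mask'].sum(),ray(c,d['pixel'],46)[0].round(1))
print('pred holes',proj(c,[[527,84.5,46],[527,136.5,46]]))
o=bot.get_obs();print(o['tool_pos'],o['contact_force'])
E
```

```text
time: 54.1
tool_pos: [528.0, -56.6, 215.4]
tcp_rot: [3.137, 0.001, 1.571]
contact_force: [-0.4, -0.9, -0.5]
grip_width: 55.0
finger_force: 0.0
0.55 [328.5, 308.7] 743 [ 587.4 -196.2   46. ]
pred holes [[276.96908273  47.46300213]
 [276.92494503 -13.50441933]]
[526.50702204 -56.19212753 212.21962962] [-0.75857641  0.66757178 -0.3983828 ]
```

View pics/w14.png

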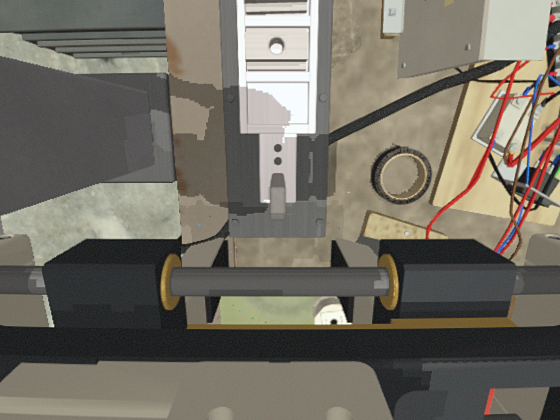

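The middle blank is seated, with its hole at (277,45). I'll step forward and check the leading one with the network, since the picture budget is spent.

```bash
python3 -m jog '[[20,0,-10,0,0,0],[35,0,-10,0,0,0],[35,0,0,0,0,0],[20,0,0,0,0,0],[0,0,0,0,0,0]]'
python3 - <<'E'
from h import *
c,im=snap('wrist','w15.png')
for d in bot.outline_of('blank1_mid','wrist')[:4]:
    P=ray(c,np.argwhere(d['mask'])[:,::-1],46)[:,:2];print(round(d['p'],2),d['pixel'],d['mask'].sum(),ray(c,d['pixel'],46)[0].round(1),P.min(0).round(),P.max(0).round())
h=proj(c,[[527,84.5,46],[527,136.5,46]]);print('pred holes',h)
g=cv2.cvtColor(im,7)
for p in h:
    x,y=p.round().astype(int);t=g[y-14:y+15,x-16:x+17].astype(np.uint8)
    cir=cv2.HoughCircles(cv2.resize(t,None,fx=4,fy=4,interpolation=2),cv2.HOUGH_GRADIENT,1.5,40,param1=80,param2=15,minRadius=15,maxRadius=40)
    print('hole offset px',None if cir is None else (cir[0,0,:2]/4-[16,14],cir[0,0,2]/4))
E
```

```text
time: 54.7
tool_pos: [526.1, 55.9, 231.1]
tcp_rot: [-3.138, -0.001, 1.574]
contact_force: [0.5, 0.0, -0.2]
grip_width: 55.3
finger_force: 0.0
0.71 [282.6, 102.7] 1865 [528.9 148.   46. ] [497. 121.] [556. 158.]
pred holes [[280.44180831 164.0088338 ]
 [280.68249547 114.18365961]]
hole offset px (array([ 1.0625, -1.8125]), np.float32(6.3375))
hole offset px (array([-0.0625, -2.1875]), np.float32(7.1625004))
```

Both holes are within about 2 px (1.5 mm) of where seated blanks must be. I'm handing in.

```bash
python3 -c "
from plant import bot
print(bot.close_job())"
```

```text
the job is handed in; nothing more can be done
None
```

I found two blanks on the bench, seated both in the carrier, ran the full tapping sequence to the bottom stop and back, drew the carrier about 190 mm out, and handed the job in; no verdict was returned.

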